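# Index the assembly dial and load the blue switch

## Task

On the round assembly dial, first turn the black bar in the middle until the empty blue nest is lined up with the orange pointer (the loading point). Then take the grey switch module with the blue rocker and lower it, rocker up, into the blue nest there: set it down flat on the nest's floor rather than dropping it, let go, and leave the nest lined up with the pointer.

Things in the scene. Friction and masses are not known exactly. Their poses are not given: they have to be found in the camera images.
- switch_blue: Loose grey switch module, blue rocker on top, about 90 g, rocker up on the white paper to the robot's left; two alike beside it have red and yellow rockers. Body 56 mm long (its x), 36 wide (y), 34 high; with the rocker (30 x 22) 40 high. Origin: centre of its underside, z up. Grip it across the 36 mm width; either way round will do.
- blue_nest (a point): Centre of the floor of the empty blue nest, 47 mm above the table, turning with the dial (300 mm disc, top 44 mm up). A tray 70 mm long inside (x, radial; the switch's length lies along it) and 50 wide (y), walls 3 thick, 8 high. Four other nests every 72 degrees, centres 104 mm from the axis: yellow and red empty; green and white hold clamped switches 40 mm high.
- loading_point (a point): Fixed point 47 mm above the table and 104 mm from the dial's axis, in line with the orange pointer on the bracket outside the dial's rim (bracket 52 mm high, 171 to 193 mm from the axis). The blue nest's centre has to come here. Its x axis points from here to the dial's axis.
- turning_bar (a point): Middle of the black bar, on the dial's upright axis, 89 mm above the table. Bar 54 mm long (x, in line with the blue nest), 16 wide (y), 24 high, its underside 33 mm above the dial on a 14 mm column. Grip across the 16 mm, twist: the dial turns with it, light friction (0.12 N m), no click stops, stays put. At first it needs 30 to 80 degrees clockwise seen from above.

How it is judged (in metres and radians):
On the way, in this order (a step that is already met when the one before it is completed fails the run):
1. the blue nest is lined up with the loading point (within 20 mm) while the switch is not yet in it (over 100 mm away) (horizontal distance between blue_nest and loading_point below 0.02 m and distance between switch_blue and blue_nest above 0.1 m), for 0.2 s.
2. the switch is lowered into the blue nest at the loading point, still between the fingers, its underside within 15 mm of the floor (horizontal distance between switch_blue and blue_nest below 0.02 m and z of switch_blue in the frame of blue_nest below 0.015 m and horizontal distance between blue_nest and loading_point below 0.02 m and contact force between the fingers and switch_blue above 0.5 N), for 0.05 s.
At the end, for the whole second after the job is handed in: The blue nest is within 20 mm of the loading point, and the blue switch lies at rest in it, released: its centre within 14 mm of the nest's centre, its underside within 4 mm of the nest's floor and upright within 7 degrees (horizontal distance between blue_nest and loading_point below 0.02 m and horizontal distance between switch_blue and blue_nest below 0.014 m and z of switch_blue in the frame of blue_nest between -0.004 and 0.004 m and angle between switch_blue's own z axis and vertical below 0.12 rad and linear speed of switch_blue below 0.02 m/s); the robot touches nothing.
It also fails if it takes over 54 s, if anything falls off the work surface, if the arm or the gripper's body presses on something with over 40 N, if the wrist force passes 120 N, or if a joint passes its speed limit or range.

## Robot

A 6-joint arm with a two-finger parallel gripper is mounted at the origin on the work surface. World frame = base frame: x ahead of the robot, y to its left, z up, the work surface at z = 0. Lengths are in mm, angles in rad, forces in N, time in s.
With the tool pointing down it reaches from about 275 to 750 mm from the base axis. Payload 10.2 kg.
Tool frame: the origin (TCP) lies between the finger pads; the fingertips stand 17 mm ahead of it and the grasp point (between the pads) lies 2 mm behind it (tips_ahead is the distance from the TCP to the fingertips, in mm); z points along the fingers, y is the line along which they close (so a half turn about z gives the same grasp; the last joint's range is limited). The gripper opens to 85 mm and grips with 20 to 120 N. Pads are 22 mm wide; open, the fingers measure 114 mm over their backs; the gripper's body (76 mm by 85 mm) begins 54 mm behind the grasp point. The pads swing forward as they close: fully open they stand 13 mm farther back than shut.
Start: joints at [-1.408, 0.313, 1.498, -0, 1.331, -0.223], TCP at [197.546, -486.423, 248.294] pointing down, gripper open.
Joint ranges: [-2.94, 2.94], [-0.97, 2.17], [0.19, 2.56], [-1.23, 4.37], [0.02, 3.11], [-2.88, 2.88]. Speed limits (rad/s): [2.39, 2.39, 3.01, 3.14, 3.14, 3.14].

## Interface

Orientations are given as a unit quaternion [w, x, y, z].
In Python, from rig import sense, capture, finish_job, boxes_of, tips_ahead gives the robot as it stands.
- The arm moves only by the tool drive_tool, never from a script. Its argument "commands" is text: rows parted by semicolons, each of 7 numbers parted by spaces: the shift along the world's x, y, z in units of 0.1 m (1.0 is 0.1 m), then the turn, a rotation vector about the world's x, y, z in units of pi/4 rad (1.0 is pi/4 rad), then the opening in per cent of the stroke, from 0 (shut) to 100 (fully open). A call has 1 to 20 rows; each row shifts and turns the commanded pose from where the row before left it; what a row does not reach is not made up. A row lasts 1/12 s, in which the tool goes at most 41.7 mm and 7.16 degrees, less where a joint would pass 70% of its speed; a pose out of reach is approached as far as the arm can. A call with a number of a shift or a turn outside -1 to 1 is refused whole. A call with a gripper value outside its range is refused whole. The fingers move at their own pace and stop on an object; "force" is the grip in N (left out, the last holds). Time passes only in rows, so rows that do not move let the fingers close. It gives the time, the measured TCP pose, the force, the opening and the grip force at its end, in the units of the state.
- sense(): the state, without advancing time (a new reading comes with each control period).
- capture(name): name is "side" or "top" or "wrist"; returns a dict with "pixels" (400x640x3 uint8, blue, green, red), "fov_y" (degrees; the focal length in pixels is half the picture's height over the tangent of half this angle, whatever the lens; pixels are square), "cx", "cy" (the principal point, pixels), "k1" (the pictures are not rectified: a ray, as slopes to the right and down, at radius r is drawn at 1 + k1 r^2 times it, then the intrinsics apply), "position" and "attitude" of the camera in the world; the wrist camera has in their place "tool_from_camera" (4x4, takes a point from camera to tool coordinates, whose origin is the TCP and whose axes are the flange's). Camera axes: x right, y down, z forward; pixel columns grow to the right and rows downward; lengths in mm; the calibration is good to about 2 mm. A picture is of the moment at which its call begins: read the wrist's pose just before it. There is no depth.
- finish_job(): hands the job in; it is judged then, once.
Trained networks look in a picture, given as the dict that the camera call returned (one of the last four; its "shot" number tells which), for a name from the list of things; names that differ only in an ending like _2 or _b are one class to them, and where a whole thing is asked for, a point or a joint stands for the part that bears it (a point fixed in the world has none). Each returns a list of dicts, best first, with "confidence" (0 to 1); they miss things now and then, are a little off and sometimes report something else, mostly with a low value. They report only what shows in the picture. A call takes as long as a camera call.
- boxes_of(picture, name): "position" ([column, row] in pixels, amid what is visible of it).
The state is a dict: "time_s": time; "joints": joint angles; "dq": joint speeds; "tau": joint torques, N m; "eef_pos": TCP position; "ee_rot": TCP orientation; "force": force on the tool from outside, world axes, zero at the start; "wrist_torque": the same for the moment, N m; "grip_width": opening from 0.0 (shut) to 1.0 (fully open); "grip_force": force on a finger pad.
Only numpy, scipy, OpenCV 4.12 (cv2) and the standard library are available. Lean on these libraries where they do the work, as an engineer would, in place of code of your own. Each camera call takes 0.05 s, during which the arm holds its last target. There are 200 camera calls.

## Working session

There is one attempt and no reset: what is moved stays moved. The work goes in short steps, Python scripts to look and compute and a tool call to move; the robot and the scene stay as the last step left them, time stands still between calls to the robot, and variables do not carry over. Pictures are saved under pics/ and viewed, at most 10 in all, crops included, and the job is handed in when it is done.

Besides the shell and the picture viewer there is one more tool, called after ">>>" as name(argument=value, ...) on one line, values as JSON. drive_tool: Moves the arm, as the interface text tells. Shifts and turns lie within -1 to 1; 1 stands for 0.1 m of shift or pi/4 rad of turn. Its arguments: {"type":"object","properties":{"commands":{"type":"string"},"force":{"type":"number"}},"required":["commands"]}

```bash
mkdir -p pics; cat > h.py <<'E'
import numpy as np, cv2, json
from scipy.spatial.transform import Rotation as R
from rig import sense, capture, finish_job, boxes_of, tips_ahead
def q2R(q): return R.from_quat([q[1],q[2],q[3],q[0]]).as_matrix()
def cam_pose(p,s=None):
    if 'tool_from_camera' in p:
        T=np.array(p['tool_from_camera']); Rt=q2R(s['ee_rot'])
        return Rt@T[:3,3]+np.array(s['eef_pos']), Rt@T[:3,:3]
    a=np.array(p['attitude'],float)
    return np.array(p['position'],float),(q2R(a) if a.size==4 else a.reshape(3,3))
def foc(p): return 200/np.tan(np.radians(p['fov_y']/2))
def ray(p,uv):
    f=foc(p); d=(np.array(uv,float)-[p['cx'],p['cy']])/f; x=d.copy()
    for _ in range(30): x=d/(1+p['k1']*(x@x))
    return np.r_[x,1]
def at_z(p,uv,z,s=None):
    c,M=cam_pose(p,s); d=M@ray(p,uv); return (c+d*(z-c[2])/d[2])
def proj(p,X,s=None):
    c,M=cam_pose(p,s); v=M.T@(np.array(X,float)-c); x=v[:2]/v[2]
    return x*(1+p['k1']*(x@x))*foc(p)+[p['cx'],p['cy']]
E
python3 - <<'E'
from h import *
s=sense(); print({k:np.round(v,3).tolist() for k,v in s.items()})
for n in ['side','top']:
    p=capture(n); cv2.imwrite(f'pics/{n}0.png',p['pixels'])
    print(n,{k:(np.round(v,3).tolist()) for k,v in p.items() if k!='pixels'})
    for nm,z in [('switch_blue',40),('blue_nest',47),('turning_bar',101),('loading_point',47)]:
        try:
            for b in boxes_of(p,nm)[:3]: print(nm,np.round(b['position'],1),round(b['confidence'],2),at_z(p,b['position'],z).round(1))
        except Exception as e: print(nm,e)
print(tips_ahead if not callable(tips_ahead) else tips_ahead())
E
```

```text
{'time_s': 0.0, 'joints': [-1.408, 0.313, 1.498, 0.0, 1.331, -0.223], 'dq': [0.002, -0.001, -0.0, 0.001, 0.001, 0.0], 'tau': [0.001, -41.226, -25.974, -0.0, 0.004, -0.0], 'eef_pos': [197.507, -486.171, 247.724], 'ee_rot': [-0.001, 0.981, 0.192, 0.0], 'force': [0.35, 0.655, -0.025], 'wrist_torque': [-0.054, 0.018, -0.006], 'grip_force': 0.0, 'grip_width': 1.0}
side {'fov_y': 47.407, 'cx': 313.613, 'cy': 194.97, 'k1': -0.007, 'position': [126.351, 802.718, 600.23], 'attitude': [0.111, -0.22, 0.845, -0.474], 'shot': 1}
switch_blue [260.  280.6] 0.55 [492.3 305.   40. ]
blue_nest [306.  178.4] 0.57 [595.9 -47.9  47. ]
turning_bar [305.5 179.4] 0.81 [548.9  39.6 101. ]
loading_point [309.7 184.4] 0.91 [574.1 -27.   47. ]
top {'fov_y': 42.218, 'cx': 313.519, 'cy': 198.728, 'k1': -0.076, 'position': [436.302, 89.811, 1156.519], 'attitude': [-0.019, 0.716, -0.697, 0.032], 'shot': 2}
switch_blue [214.2 198.9] 0.75 [512.1 285.1  40. ]
blue_nest [381.7 155.2] 0.67 [616.5 -74.7  47. ]
turning_bar [376.4 157.6] 0.76 [602.4 -55.8 101. ]
loading_point [377.  158.7] 0.56 [608.5 -64.6  47. ]
17.0
```

View pics/top0.png

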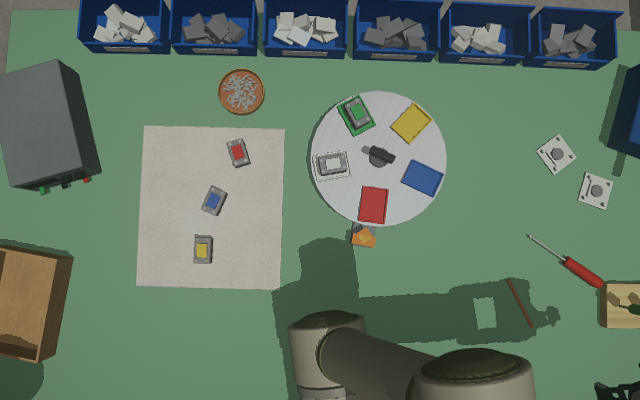

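View pics/side0.png

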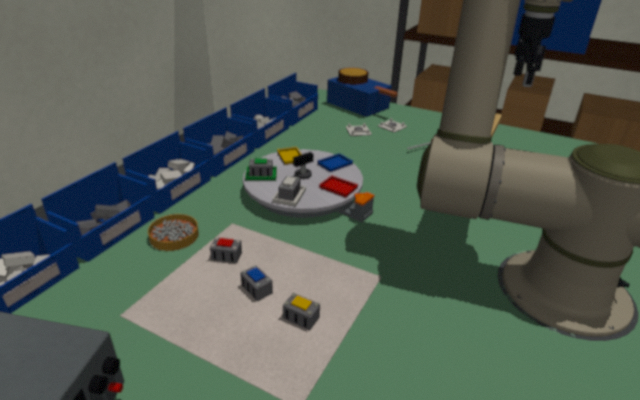

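The top view shows the dial centred near (377,158), the blue nest at (422,178), the pointer at (363,238) and the blue switch at (213,200). The side view agrees with this. Next I measure these by colour.

```bash
python3 - <<'E'
from h import *
from scipy.optimize import least_squares
p=capture('top'); im=p['pixels']; hsv=cv2.cvtColor(im,cv2.COLOR_BGR2HSV)
def blob(x0,x1,y0,y1,h0,h1,smin=110,vmin=60):
    m=np.zeros(im.shape[:2],np.uint8); m[y0:y1,x0:x1]=cv2.inRange(hsv,(h0,smin,vmin),(h1,255,255))[y0:y1,x0:x1]
    n,l,st,c=cv2.connectedComponentsWithStats(m); i=1+np.argmax(st[1:,4]); ys,xs=np.where(l==i)
    return c[i],st[i,4],np.c_[xs,ys].astype(np.float32)
def wrect(pts,z):
    w=np.array([at_z(p,q,z)[:2] for q in pts],np.float32); r=cv2.minAreaRect(w); b=cv2.boxPoints(r)
    e=[b[1]-b[0],b[2]-b[1]]; e=max(e,key=np.linalg.norm); return np.round(r[0],1),np.round(r[1],1),np.degrees(np.arctan2(e[1],e[0])).round(1)
W=[]
for n,a,z in [('blue',(395,450,150,205,100,130),52),('yellow',(385,440,95,150,18,35),52),('red',(350,395,180,230,0,8),52),('pointer',(345,385,220,255,8,20),52),('switch',(195,235,180,218,100,130),40)]:
    c,A,pts=blob(*a); r=wrect(pts,z); print(n,c.round(1),A,r,at_z(p,c,z)[:2].round(1))
    W.append(r[0])
# disc rim
m=((hsv[...,1]<40)&(hsv[...,2]>110)).astype(np.uint8); m[:,:300]=0; m[:,455:]=0; m[:85]=0; m[232:]=0
m=cv2.morphologyEx(m,cv2.MORPH_OPEN,np.ones((3,3)))
cs=max(cv2.findContours(m,0,2)[0],key=cv2.contourArea); hull=cv2.convexHull(cs)[:,0]
w=np.array([at_z(p,q,44)[:2] for q in hull])
f=least_squares(lambda v:np.hypot(*(w-v[:2]).T)-v[2],[600,-60,150],loss='soft_l1'); print('disc',f.x)
k=f.x[:2]
for n,x in zip(['blue','yellow','red','pointer'],W): d=x-k; print(n,np.hypot(*d).round(1),np.degrees(np.arctan2(d[1],d[0])).round(1))
# bar dark
mb=np.zeros(im.shape[:2],np.uint8); mb[140:172,355:400]=(hsv[140:172,355:400,2]<75)
ys,xs=np.where(mb); print('bar',wrect(np.c_[xs,ys],101))
cv2.imwrite('pics/crop.png',cv2.resize(im[85:255,190:455],None,fx=3,fy=3,interpolation=cv2.INTER_CUBIC))
E
```

```text
blue [422.2 177.9] 878 (array([ 568.7, -163. ]), array([75.2, 55.6]), np.float32(66.0)) [ 568.8 -162.7]
yellow [411.2 122.9] 871 (array([ 689.1, -137.8]), array([55., 77.]), np.float32(-41.5)) [ 688.9 -137.7]
red [373.  204.7] 916 (array([508.2, -57. ]), array([56. , 75.9]), np.float32(-6.2)) [508. -57.]
pointer [363.4 238. ] 277 (array([440.8, -38.8]), array([50.3, 39. ]), np.float32(80.8)) [436.3 -37.7]
switch [212.7 200.4] 127 (array([508.9, 288.2]), array([20.6, 28.1]), np.float32(-21.1)) [508.8 288.3]
disc [611.33488493 -68.54088456 149.50138589]
blue 103.6 -114.3
yellow 104.1 -41.7
red 103.8 173.6
pointer 173.1 170.1
bar (array([601.6, -62.7]), array([52.7, 38.4]), np.float32(64.7))
```

View pics/crop.png

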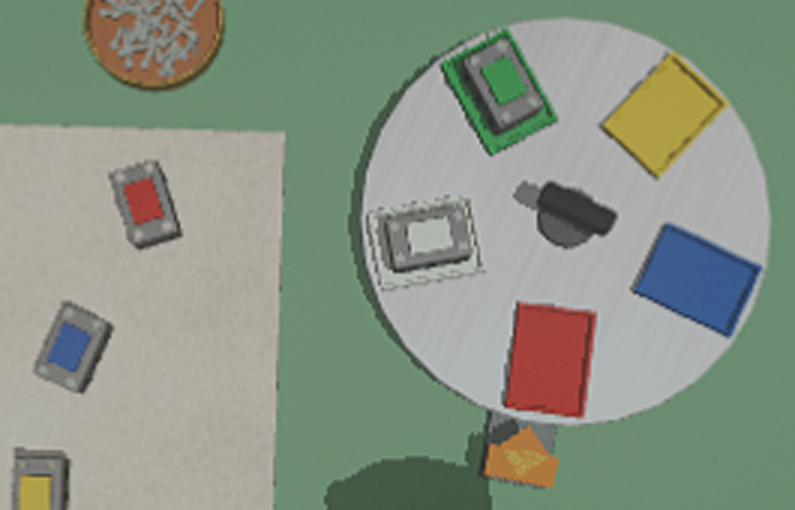

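>>> drive_tool(commands="0.23 0.23 -0.02 0 0 0.054 50;0.23 0.23 -0.02 0 0 0.054 50;0.23 0.23 -0.02 0 0 0.054 50;0.23 0.23 -0.02 0 0 0.054 50;0.23 0.23 -0.02 0 0 0.054 50;0.23 0.23 -0.02 0 0 0.054 50;0.23 0.23 -0.02 0 0 0.054 50;0.23 0.23 -0.02 0 0 0.054 50;0.23 0.23 -0.02 0 0 0.054 50;0.23 0.23 -0.02 0 0 0.054 50;0.23 0.23 -0.02 0 0 0.054 50;0.23 0.23 -0.02 0 0 0.054 50;0.23 0.23 -0.02 0 0 0.054 50;0.23 0.23 -0.02 0 0 0.054 50;0.23 0.23 -0.02 0 0 0.054 50;0.23 0.23 -0.02 0 0 0.054 50;0.23 0.23 -0.02 0 0 0.054 50;0.23 0.24 -0.02 0 0 0.054 50;0 0 0 0 0 0 50;0 0 0 0 0 0 50", force=40)

```text
time_s: 2.22
eef_pos: [611.9, -70.3, 211.6]
ee_rot: [-0.0, 0.839, 0.544, -0.0]
force: [0.2, -0.5, -0.0]
grip_width: 0.496
grip_force: 0.0
```

View pics/w1.png

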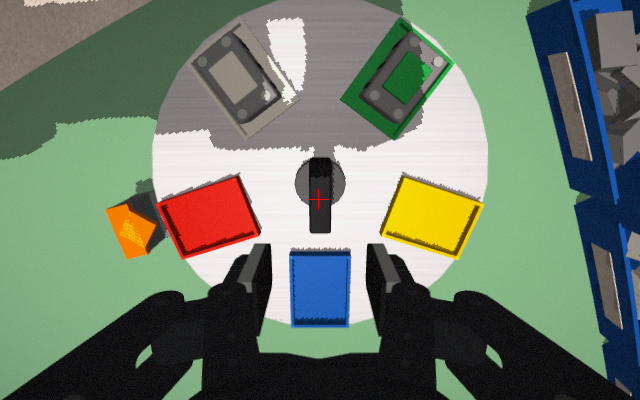

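The wrist view shows the black bar upright at column 320, rows 157–233. It lies between the open fingers and within 1–2 mm of the predicted axis at (318,200). I go down, grip it and twist.

>>> drive_tool(commands="-0.01 0.02 -0.2 0 0 0 50;0 0 -0.2 0 0 0 50;0 0 -0.2 0 0 0 50;0 0 -0.2 0 0 0 50;0 0 -0.2 0 0 0 50;0 0 -0.2 0 0 0 50;0 0 0 0 0 0 50;0 0 0 0 0 0 0;0 0 0 0 0 0 0;0 0 0 0 0 0 0;0 0 0 0 0 0 0;0 0 0 0 0 0 0;0 0 0 0 0 0 0;0 0 0 0 0 0 0;0 0 0 0 0 0 0", force=50)

```text
time_s: 3.62
eef_pos: [612.5, -70.9, 94.4]
ee_rot: [0.003, 0.84, 0.543, 0.002]
force: [8.9, -5.2, -4.5]
grip_width: 0.178
grip_force: 51.9
```

>>> drive_tool(commands="0.01 -0.01 0 0 0 -0.11 0;0 0 0 0 0 -0.11 0;0 0 0 0 0 -0.11 0;0 0 0 0 0 -0.11 0;0 0 0 0 0 -0.11 0;0 0 0 0 0 -0.11 0;0 0 0 0 0 -0.11 0;0 0 0 0 0 -0.11 0;0 0 0 0 0 -0.11 0;0 0 0 0 0 -0.11 0;0 0 0 0 0 -0.11 0;0 0 0 0 0 -0.11 0;0 0 0 0 0 -0.11 0;0 0 0 0 0 -0.11 0;0 0 0 0 0 -0.11 0;0 0 0 0 0 -0.03 0;0 0 0 0 0 0 0;0 0 0 0 0 0 0;0 0 0 0 0 0 0;0 0 0 0 0 0 0", force=50)

```text
time_s: 5.28
eef_pos: [610.8, -67.6, 94.3]
ee_rot: [-0.002, 0.996, -0.085, -0.001]
force: [-9.6, 15.5, 8.7]
grip_width: 0.175
grip_force: 53.7
```

```bash
python3 - <<'E'
from h import *
s=sense(); print(np.round(s['eef_pos'],1),yaw(s),np.round(s['joints'],2),s['time_s'],np.round(s['force'],1))
p=capture('wrist'); cv2.imwrite('pics/w2.png',p['pixels'])
p=capture('top'); cv2.imwrite('pics/t2.png',p['pixels'])
E
python3 -c "
import cv2,numpy as np
a=cv2.imread('pics/w2.png');b=cv2.imread('pics/t2.png')[60:260,280:480]
cv2.imwrite('pics/c2.png',np.hstack([cv2.resize(a,(480,300)),cv2.resize(b,(300,300))]))"
```

```text
[610.8 -67.6  94.3] -99.7239235820957 [-0.3   0.66  1.39  0.    1.1   1.44] 5.2833 [-9.6 15.5  8.7]
```

View pics/c2.png

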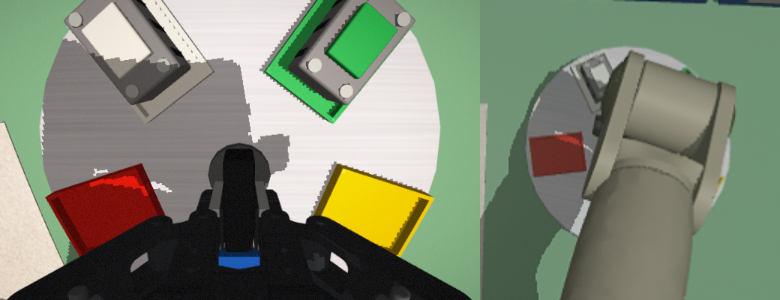

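The dial turned with the bar, and the blue nest now shows below the fingers. I release, rise and head for the switch.

>>> drive_tool(commands="0 0 0 0 0 0 60;0 0 0 0 0 0 60;0 0 0 0 0 0 60;0 0 0 0 0 0 60;0 0 0.2 0 0 0 60;0 0 0.3 0 0 0 60;0 0 0.3 0 0 0 60;0 0.1 0.3 0 0 0 60;-0.08 0.3 0 0 0 -0.021 80;-0.08 0.3 0 0 0 -0.021 80;-0.09 0.3 0 0 0 -0.021 80;-0.09 0.3 0 0 0 -0.021 80;-0.09 0.3 0 0 0 -0.021 80;-0.09 0.3 0 0 0 -0.021 80;-0.09 0.3 0 0 0 -0.021 80;-0.09 0.3 0 0 0 -0.021 80;-0.09 0.3 0 0 0 -0.021 80;-0.09 0.3 0 0 0 -0.021 80;-0.09 0.3 0 0 0 -0.021 80;-0.09 0.15 0 0 0 -0.021 80")

```text
time_s: 7.05
eef_pos: [504.9, 287.1, 202.6]
ee_rot: [-0.0, 0.983, -0.183, 0.0]
force: [0.8, 0.8, 0.6]
grip_width: 0.801
grip_force: 0.0
```

```bash
python3 - <<'E'
from h import *
p=capture('top'); im=p['pixels']; hsv=cv2.cvtColor(im,cv2.COLOR_BGR2HSV)
s=sense(); print(np.round(s['eef_pos'],1),yaw(s),np.round(s['joints'],2),s['time_s'],s['grip_width'])
w=capture('wrist'); iw=w['pixels'].copy()
for b in boxes_of(w,'switch_blue')[:2]: print(np.round(b['position'],1),b['confidence'],at_z(w,b['position'],30,s).round(1))
m=cv2.inRange(cv2.cvtColor(iw,cv2.COLOR_BGR2HSV),(100,130,50),(130,255,255)); 
n,l,st,c=cv2.connectedComponentsWithStats(m)
for i in range(1,n):
    if st[i,4]>300:
        ys,xs=np.where(l==i); g=np.array([at_z(w,q,40,s)[:2] for q in np.c_[xs,ys]],np.float32); r=cv2.minAreaRect(g); bb=cv2.boxPoints(r); e=max([bb[1]-bb[0],bb[2]-bb[1]],key=np.linalg.norm)
        print(st[i],c[i].round(),np.round(r[0],1),np.round(r[1],1),np.degrees(np.arctan2(e[1],e[0])))
m=np.zeros_like(hsv[...,0]); m[90:240,300:460]=cv2.inRange(hsv,(100,110,40),(130,255,255))[90:240,300:460]
ys,xs=np.where(m); 
if len(xs):
    g=np.array([at_z(p,q,52)[:2] for q in np.c_[xs,ys]],np.float32); r=cv2.minAreaRect(g); d=np.array(r[0])-[611.3,-68.5]; print('nest',len(xs),r,np.hypot(*d),np.degrees(np.arctan2(d[1],d[0])))
cv2.imwrite('pics/c3.png',np.hstack([cv2.resize(iw,(480,300)),cv2.resize(im[60:260,280:480],(300,300))]))
E
```

```text
[503.5 288.5 202.6] -111.0127185696779 [0.32 0.47 1.39 0.   1.28 2.26] 7.1 0.7977440388271455
[317. 172.] 0.62 [512.5 286.1  30. ]
[303 161  26  34 859] [315. 177.] [510.1 288.4] [21.4 29.3] -21.712902
nest 875 ((509.10015869140625, -50.592811584472656), (55.895751953125, 75.75567626953125), 81.06031799316406) 103.75680681502747 170.0616700899435
```

View pics/c3.png

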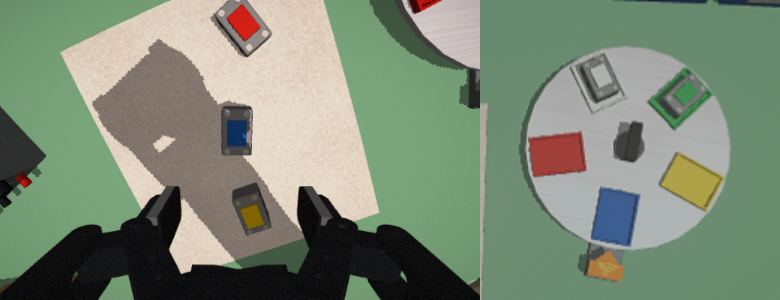

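The nest is lined up: centre (509,-51), at 170.1° against 170° for the pointer. The wrist view shows the blue switch centred at (315,177) between the fingers. I go down and grip.

>>> drive_tool(commands="0.06 0 -0.25 0 0 0 80;0 0 -0.25 0 0 0 80;0 0 -0.25 0 0 0 80;0 0 -0.25 0 0 0 80;0 0 -0.25 0 0 0 80;0 0 -0.25 0 0 0 80;0 0 -0.15 0 0 0 80;0 0 -0.1 0 0 0 80;0 0 0 0 0 0 80;0 0 0 0 0 0 20;0 0 0 0 0 0 20;0 0 0 0 0 0 20;0 0 0 0 0 0 20;0 0 0 0 0 0 20;0 0 0 0 0 0 20;0 0 0 0 0 0 20;0 0 0 0 0 0 20;0 0 0 0 0 0 20", force=40)

```text
time_s: 8.7
eef_pos: [512.5, 284.8, 28.9]
ee_rot: [-0.001, 0.983, -0.183, 0.001]
force: [0.5, -0.3, 6.4]
grip_width: 0.414
grip_force: 41.9
```

>>> drive_tool(commands="0 0 0.1 0 0 0 20;0 0 0.3 0 0 0 20;0 0 0.3 0 0 0 20;0 0 0.3 0 0 0 20;0 0 0.3 0 0 0 20;0 -0.24 0.0 0 0 0.018 20;0 -0.24 0 0 0 0.018 20;0 -0.24 0 0 0 0.018 20;0 -0.24 0 0 0 0.018 20;0 -0.24 0 0 0 0.018 20;0 -0.24 0 0 0 0.018 20;0 -0.24 0 0 0 0.018 20;0 -0.24 0 0 0 0.018 20;0 -0.24 0 0 0 0.018 20;0 -0.24 0 0 0 0.018 20;0 -0.24 0 0 0 0.018 20;0 -0.24 0 0 0 0.018 20;0 -0.24 0 0 0 0.018 20;0 -0.24 0 0 0 0.018 20;0 0 0 0 0 0 20")

```text
time_s: 10.37
eef_pos: [511.6, -54.7, 158.1]
ee_rot: [0.001, 0.996, -0.086, 0.001]
force: [-0.3, -0.2, -1.5]
grip_width: 0.414
grip_force: 41.0
```

>>> drive_tool(commands="0 0 0 0 0 0 20;0 0 0 0 0 0 20;0 0 0 0 0 0 20")

```text
time_s: 10.62
eef_pos: [511.5, -50.5, 157.5]
ee_rot: [-0.0, 0.996, -0.085, 0.0]
force: [-0.6, 0.9, -0.9]
grip_width: 0.412
grip_force: 41.0
```

```bash
python3 - <<'E'
from h import *
s=sense(); print(np.round(s['eef_pos'],1),yaw(s),np.round(s['joints'],2),s['time_s'],s['grip_width'],s['grip_force'],np.round(s['force'],1))
w=capture('wrist'); iw=w['pixels'].copy()
m=cv2.inRange(cv2.cvtColor(iw,cv2.COLOR_BGR2HSV),(100,130,30),(130,255,255)); 
n,l,st,c=cv2.connectedComponentsWithStats(m)
zt=s['eef_pos'][2]-28.9+40
for i in range(1,n):
    if st[i,4]>200:
        ys,xs=np.where(l==i)
        for z in (zt,52):
            g=np.array([at_z(w,q,z,s)[:2] for q in np.c_[xs,ys]],np.float32); r=cv2.minAreaRect(g)
            print(st[i],c[i].round(),round(z),np.round(r[0],1),np.round(r[1],1),round(r[2],1))
def box(c,a,L,Wd,z,col):
    a=np.radians(a); u=np.array([np.cos(a),np.sin(a)]); v=np.array([-u[1],u[0]])
    P=[proj(w,np.r_[np.array(c)+i*L/2*u+j*Wd/2*v,z],s) for i,j in((1,1),(1,-1),(-1,-1),(-1,1))]
    cv2.polylines(iw,[np.int32(P)],True,col,1)
box((509.1,-50.6),170,76,56,55,(0,255,255))
e=np.array(s['eef_pos'][:2]); a=yaw(s)+90
box(e-3.5*np.array([np.cos(np.radians(a)),np.sin(np.radians(a))]),a,56,36,zt-6,(0,0,255))
cv2.imwrite('pics/w4.png',iw)
E
```

```text
[511.5 -50.5 157.5] -99.70314097685055 [-0.33  0.38  1.66  0.    1.11  1.41] 10.6167 0.4124493188042751 40.95249116420746 [-0.6  0.9 -0.9]
[ 277  151   84   57 4213] [319. 176.] 169 [553.5 -57.9] [28.1 19.7] 80.3
[ 277  151   84   57 4213] [319. 176.] 52 [528.3 -53.6] [56.5 39.7] 80.3
[ 289  259   59   73 4133] [318. 295.] 169 [508.5 -50.2] [21.8 31.4] 80.3
[ 289  259   59   73 4133] [318. 295.] 52 [437.8 -38.1] [43.9 63.3] 80.3
```

View pics/w4.png

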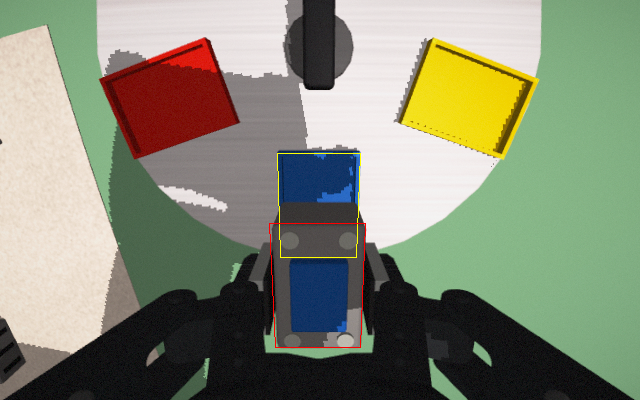

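The nest outline and the held switch match the predicted boxes: rocker at (508.5,-50.2), nest at (509.1,-50.6). I lower it.

>>> drive_tool(commands="0 0 -0.15 0 0 0 20;0 0 -0.15 0 0 0 20;0 0 -0.15 0 0 0 20;0 0 -0.15 0 0 0 20;0 0 -0.1 0 0 0 20;0 0 -0.05 0 0 0 20;0 0 -0.02 0 0 0 20;0 0 -0.01 0 0 0 20;0 0 0 0 0 0 20;0 0 0 0 0 0 20")

```text
time_s: 11.5
eef_pos: [511.9, -51.5, 79.9]
ee_rot: [0.0, 0.996, -0.085, 0.001]
force: [0.0, 0.4, -1.0]
grip_width: 0.412
grip_force: 41.0
```

>>> drive_tool(commands="0 0 -0.01 0 0 0 20;0 0 -0.01 0 0 0 20;0 0 -0.01 0 0 0 20;0 0 0 0 0 0 20;0 0 0 0 0 0 20")

```text
time_s: 11.92
eef_pos: [511.5, -51.4, 76.3]
ee_rot: [-0.0, 0.996, -0.085, -0.0]
force: [0.2, -0.2, -0.5]
grip_width: 0.413
grip_force: 41.0
```

>>> drive_tool(commands="0 0 -0.01 0 0 0 20;0 0 0 0 0 0 20;0 0 0 0 0 0 20")

```text
time_s: 12.17
eef_pos: [511.7, -51.5, 75.8]
ee_rot: [0.0, 0.996, -0.085, 0.0]
force: [-2.6, -0.0, 5.6]
grip_width: 0.411
grip_force: 41.7
```

It touches the floor at 5.6 N. I release and retreat.

>>> drive_tool(commands="0 0 0 0 0 0 50;0 0 0 0 0 0 60;0 0 0 0 0 0 70;0 0 0 0 0 0 70;0 0 0 0 0 0 70;0 0 0.05 0 0 0 70;0 0 0.1 0 0 0 70;0 0 0.2 0 0 0 70;0 0 0.3 0 0 0 70;0 0 0.3 0 0 0 70;0 0 0.3 0 0 0 70;-0.2 -0.2 0.2 0 0 0 70;-0.2 -0.3 0 0 0 0 70;-0.2 -0.3 0 0 0 0 70;0 -0.3 0 0 0 0 70;0 -0.3 0 0 0 0 70;0 -0.3 0 0 0 0 70;0 -0.3 0 0 0 0 70;0 0 0 0 0 0 70;0 0 0 0 0 0 70")

```text
time_s: 13.83
eef_pos: [451.3, -252.4, 220.8]
ee_rot: [0.0, 0.996, -0.086, 0.0]
force: [0.1, 0.1, -0.9]
grip_width: 0.698
grip_force: 0.0
```

```bash
python3 - <<'E'
from h import *
p=capture('top'); im=p['pixels']; q=capture('side')
s=sense(); print(np.round(s['eef_pos'],1),s['time_s'])
for b in boxes_of(p,'switch_blue')[:2]: print(np.round(b['position'],1),b['confidence'],at_z(p,b['position'],80).round(1))
hsv=cv2.cvtColor(im,cv2.COLOR_BGR2HSV); print(proj(p,[509,-50.6,87]))
cv2.imwrite('pics/c5.png',np.hstack([cv2.resize(im[80:250,290:460],(400,400)),cv2.resize(q['pixels'][120:230,230:395],(400,400))]))
E
```

```text
[ 451.5 -250.7  220.8] 13.9333
[368.  203.3] 0.64 [508.9 -42.6  80. ]
[378.3 158.4] 0.62 [604.1 -62.7  80. ]
[372.24483901 203.1362185 ]
```

View pics/c5.png

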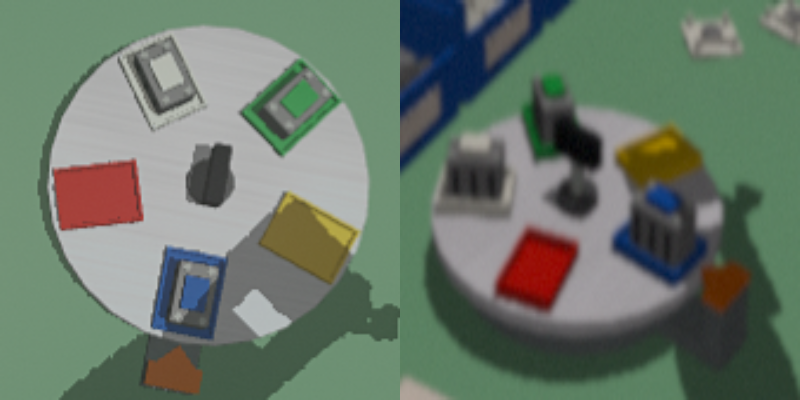

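Both views show the switch upright in the blue nest, rocker near (195,290) in the left crop. The nest still faces the pointer and the gripper is clear.

```bash
python3 -c "
from rig import finish_job; print(finish_job())"
```

```text
the job is handed in; nothing more can be done
None
```

The blue nest is lined up with the pointer, and the blue switch is set down in it, rocker up, and released. I handed the job in at about 14 s; no verdict came back.

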